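# Put the finished model lamps away through the dust flap of the keep-box

## Task

Put the finished model bollard lamps away in the keep-box: lift the cover off the box's mouth and set it down balanced level on the narrow stand, then push every full-height lamp down through the self-closing flap until it drops right inside and the flap shuts behind it. When all are in, lay the cover back squarely on the rim so that it closes the mouth completely. Leave the short unfinished stub without a head standing where it is, and do not disturb the other things on the table.

Things in the scene. Friction and masses are not known exactly. Their poses are not given: they have to be found in the camera images.
- box: fixed grey keep-box, 290 (x) x 190 (y) x 205 mm high, closed all round, clear roof and far wall; its only opening is the mouth in the roof. Origin on the table, midway in y, 110 mm from its near (-x) wall; z up, x away from the robot at yaw 0. Inside, a wall hangs 45 mm down from the mouth's +x edge, and a slippery chute under the mouth leads lamps to the far end. The short fall inside does no harm.
- mouth (a point): centre of the mouth at the top of its raised rim, 211 mm above the table; axes as the box's. The mouth is 48 mm (x) by 110 mm (y), its centre 55 mm from the box's origin towards -x; the metal rim round it is 8 mm wide and stands 6 mm above the roof (outer 64 x 126 mm).
- flap (a joint): angle of the steel flap that fills the mouth, 3 mm thick, 47 mm long, 8 mm below the top of the rim; hinged along the mouth's -x edge, its +x edge swings down into the box. 0 is shut, 1.45 rad the stop. A spring shuts it (0.06 N m at 0, 0.12 N m fully open): a lamp's own weight does not pass it, it must be pushed down with some 5 to 15 N.
- flap_edge (a point): middle of the flap's free edge (+x edge when shut). A lamp clears the flap best with its foot square to the mouth and 3 mm to the +x side of the mouth's centre. A lamp let go half-way stays pinched between the flap and the wall under the +x edge; its top pushed down with closed fingers to about 50 mm below the rim, it falls inside.
- cover_grip (a point): the cover, a loose aluminium plate 72 (x) x 134 (y) x 8 mm, 250 g, with a wooden grip rib on top, 12 mm thick in x, 70 mm long in y, 30 mm tall. This point is the middle of the rib, 23 mm above the cover's underside and 15 mm below the rib's top; z up. It lies on the rim over the mouth at the start; in place it is centred on the mouth with its y along the mouth's y (either way round).
- stand_top (a point): middle of the top of the fixed narrow stand: a wooden bar 24 mm wide (x) and 120 mm long (y), its top 90 mm above the table; axes x across the bar, y along it. The cover rests on it lengthwise, rib above the bar.
- lamp0_mid (a point): finished model bollard lamp, may be absent: 84 mm tall, square foot 32 x 32 x 10 mm, square column 20 x 20 mm with a white lens near the top and a flat cap, 120 g, most of it in the foot. This point is half-way up, 42 mm above its underside on its axis; axes square to its faces, z to its top.
- lamp1_mid (a point): finished model bollard lamp, may be absent: 84 mm tall, square foot 32 x 32 x 10 mm, square column 20 x 20 mm with a white lens near the top and a flat cap, 120 g, most of it in the foot. This point is half-way up, 42 mm above its underside on its axis; axes square to its faces, z to its top.
- lamp2_mid (a point): finished model bollard lamp, may be absent: 84 mm tall, square foot 32 x 32 x 10 mm, square column 20 x 20 mm with a white lens near the top and a flat cap, 120 g, most of it in the foot. This point is half-way up, 42 mm above its underside on its axis; axes square to its faces, z to its top.
- lamp3_mid (a point): finished model bollard lamp, may be absent: 84 mm tall, square foot 32 x 32 x 10 mm, square column 20 x 20 mm with a white lens near the top and a flat cap, 120 g, most of it in the foot. This point is half-way up, 42 mm above its underside on its axis; axes square to its faces, z to its top.
- lamp4_mid (a point): finished model bollard lamp, may be absent: 84 mm tall, square foot 32 x 32 x 10 mm, square column 20 x 20 mm with a white lens near the top and a flat cap, 120 g, most of it in the foot. This point is half-way up, 42 mm above its underside on its axis; axes square to its faces, z to its top.
- stub_mid (a point): unfinished lamp stub, same foot and column but only 42 mm tall, without lens or cap. Point half-way up (21 mm). Stays where it is.
- sucker0: dark blue suction-cup lamp with bent wire neck, 48 mm across, 70 mm tall, a bystander. Origin under the cup.
- sucker1: a second one, a bystander.
- tape: roll of clear tape, 56 mm across, 19 mm high, lying flat, a bystander. Origin under it.
- glue: glue jar, 40 mm across, 75 mm tall, a bystander. Origin under it.
- driver: screwdriver, 150 mm long, lying on the table, a bystander.
- paint: small paint jar, 36 mm across, 60 mm tall, a bystander. Origin under it.
Not all that is in view belongs to the job. Of the things that look like the part that bears cover_grip, the largest one is meant.

How it is judged:
By the outcome, as a careful person would: the job done as asked, in the order asked, and still so for the second after the job is handed in, with the robot touching nothing.
Of lamp0, lamp1, lamp2, lamp3, lamp4 only 3 to 5 are there at a start; the rules pass over those that are not, and their reading is None.
At some moment in a run one of lamp0, lamp1, lamp2, lamp3, lamp4 may be knocked a few centimetres aside while the robot is not near it.
It also fails if it takes over 210 s, if anything falls off the work surface, if the arm or the gripper's body presses on something with over 40 N, if the wrist force passes 120 N, or if a joint passes its speed limit or range.

## Robot

A 6-joint arm with a two-finger parallel gripper is mounted at the origin on the work surface. World frame = base frame: x ahead of the robot, y to its left, z up, the work surface at z = 0. Lengths are in mm, angles in rad, forces in N, time in s.
With the tool pointing down it reaches from about 275 to 750 mm from the base axis. Payload 10.2 kg.
Tool frame: the origin (TCP) lies between the finger pads; the fingertips stand 11 mm ahead of it and the grasp point (between the pads) lies 8 mm behind it; z points along the fingers, y is the line along which they close (so a half turn about z gives the same grasp; the last joint's range is limited). The gripper opens to 85 mm and grips with 20 to 120 N. Pads are 22 mm wide; open, the fingers measure 114 mm over their backs; the gripper's body (76 mm by 85 mm) begins 54 mm behind the grasp point. The pads swing forward as they close: fully open they stand 13 mm farther back than shut.
Start: joints at [-1.4, 0.313, 1.498, -0, 1.331, -0.223], TCP at [201.431, -484.827, 242.294] pointing down, gripper open.
Joint ranges: [-2.94, 2.94], [-0.97, 2.17], [0.19, 2.56], [-1.23, 4.37], [0.02, 3.11], [-2.88, 2.88]. Speed limits (rad/s): [2.39, 2.39, 3.01, 3.14, 3.14, 3.14].

## Interface

Orientations are given as a unit quaternion [w, x, y, z].
In Python, from rig import sense, eyes, finish_job gives the robot as it stands.
- The arm moves only by the shell command python3 -m jog 'ROWS' [FORCE]. ROWS is JSON, a list of rows, each a list of 7 numbers: the shift along the tool's x, y, z in m, then the turn, a rotation vector about the tool's x, y, z in rad, then the finger opening in m, from 0 to 0.0854. In form: [[dx, dy, dz, rx, ry, rz, gripper], ...]. A call has 1 to 5 rows; each row shifts and turns the commanded pose from where the row before left it, along the tool's axes as they then stand; what a row does not reach is not made up. A row lasts 1/10 s, in which the tool goes at most 50 mm and 8.59 degrees, less where a joint would pass 70% of its speed; a pose out of reach is approached as far as the arm can. A call is refused whole if a number of a shift passes 0.05 or a number of a turn 0.15, either way. A call with a gripper value outside its range is refused whole. The fingers move at their own pace and stop on an object; FORCE is the grip in N (left out, the last holds). Time passes only in rows, so rows that do not move let the fingers close. It gives the time, the measured TCP pose, the force, the opening and the grip force at its end, in the units of the state.
- sense(): the state, without advancing time (a new reading comes with each control period).
- eyes.capture(name): name is "side" or "top"; returns the picture (400x640x3 uint8, red, green, blue); there is no depth.
- eyes.calibration(name): a dict with "fx", "fy", "cx", "cy" (pixels), "cam_to_world" (4x4, takes a point from camera to world coordinates). Camera axes: x right, y down, z forward; pixel columns grow to the right and rows downward; lengths in mm; the calibration is good to about 2 mm. A picture is of the moment at which its call begins. calibration takes no time and is no camera call.
- finish_job(): hands the job in; it is judged then, once.
The state is a dict: "time_s": time; "joints": joint angles; "dq": joint speeds; "tau": joint torques, N m; "eef_pos": TCP position; "ee_rot": TCP orientation; "force": force on the tool from outside, world axes, zero at the start; "wrist_torque": the same for the moment, N m; "grip_width": opening from 0.0 (shut) to 1.0 (fully open); "grip_force": force on a finger pad.
Only numpy, scipy, OpenCV 4.12 (cv2) and the standard library are available. Lean on these libraries where they do the work, as an engineer would, in place of code of your own. Each camera call takes 0.05 s, during which the arm holds its last target. There are 200 camera calls.

## Working session

There is one attempt and no reset: what is moved stays moved. The work goes in short steps, Python scripts to look and compute and a shell command to move; the robot and the scene stay as the last step left them, time stands still between calls to the robot, and variables do not carry over. Pictures are saved under pics/ and viewed, at most 14 in all, crops included, and the job is handed in when it is done.

```bash
ls; mkdir -p pics; python3 - <<'E'
from rig import sense, eyes
import cv2,numpy as np
for n in("top","side"):
    im=eyes.capture(n); cv2.imwrite(f"pics/{n}0.png",im[:,:,::-1])
    c=eyes.calibration(n); print(n,c["fx"],c["fy"],c["cx"],c["cy"]); print(np.round(c["cam_to_world"],3))
s=sense();print(s)
E
```

```text
pics
top 506.09982521487416 506.09982521487416 320.6265486253355 202.943649936514
[[ 1.000000e-03 -9.860000e-01  1.640000e-01  3.044120e+02]
 [-1.000000e+00 -1.000000e-03  1.000000e-03 -9.250000e-01]
 [-0.000000e+00 -1.640000e-01 -9.860000e-01  1.639341e+03]
 [ 0.000000e+00  0.000000e+00  0.000000e+00  1.000000e+00]]
side 443.5548642253099 443.5548642253099 320.3429503718581 196.82793602926736
[[-8.83000e-01 -3.29000e-01  3.34000e-01  1.67946e+02]
 [-4.69000e-01  6.32000e-01 -6.17000e-01  6.83765e+02]
 [-8.00000e-03 -7.02000e-01 -7.13000e-01  9.58577e+02]
 [ 0.00000e+00  0.00000e+00  0.00000e+00  1.00000e+00]]
{'time_s': 0.1, 'joints': array([-1.40040487e+00,  3.13364025e-01,  1.49833968e+00, -4.42470821e-06,
        1.33100132e+00, -2.23393291e-01]), 'dq': array([ 4.13986938e-04, -2.51942813e-03, -3.02338919e-03, -8.95202235e-05,
        1.35973896e-03,  5.92111046e-04]), 'tau': array([ 2.42285874e-03, -4.12902725e+01, -2.60141104e+01, -1.65909255e-04,
        3.05019115e-03,  6.98387737e-06]), 'eef_pos': array([ 201.38956561, -484.60861599,  241.81572724]), 'ee_rot': array([-5.56046432e-04,  9.80678980e-01,  1.95623181e-01,  1.25896782e-05]), 'force': array([-0.00623442, -0.27685117, -0.10337221]), 'wrist_torque': array([ 0.01898751, -0.00751809,  0.00196042]), 'grip_force': 0.0, 'grip_width': 1.0001626608461038}
```

View pics/top0.png

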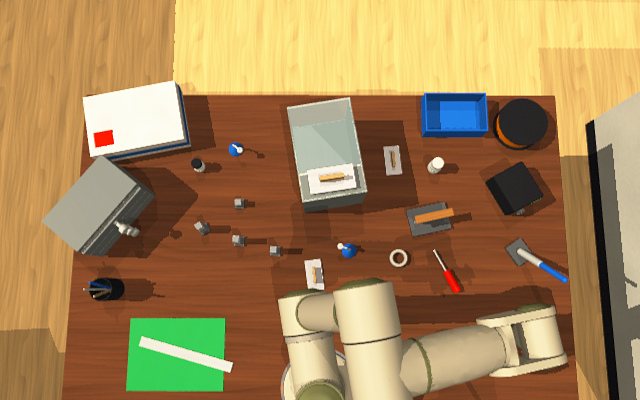

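View pics/side0.png

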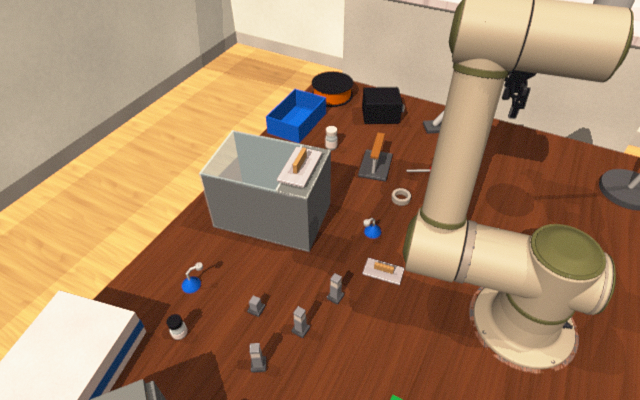

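The top view shows the box at (327,150), its cover at (331,179), the stand at (434,215), lamps at (202,228), (239,239) and (275,250), and the stub at (239,203). The side view agrees, with lamps at (258,357), (301,321) and (336,288) and the stub at (257,305).

```bash
cat > h.py <<'E'
import numpy as np,cv2
from rig import sense,eyes
from scipy.spatial.transform import Rotation as R
C={n:eyes.calibration(n) for n in("top","side")}
def ray(n,u,v):
    c=C[n];T=np.array(c["cam_to_world"]);d=T[:3,:3]@[(u-c["cx"])/c["fx"],(v-c["cy"])/c["fy"],1]
    return T[:3,3],d
def onz(n,u,v,z):
    o,d=ray(n,u,v);return (o+d*(z-o[2])/d[2])
def tri(a,b): # a=(u,v) top, b=(u,v) side
    o1,d1=ray("top",*a);o2,d2=ray("side",*b)
    s=np.linalg.lstsq(np.c_[d1,-d2],o2-o1,rcond=None)[0]
    p,q=o1+d1*s[0],o2+d2*s[1];return (p+q)/2,np.linalg.norm(p-q)
def proj(n,p):
    c=C[n];q=np.linalg.inv(np.array(c["cam_to_world"]))@np.r_[p,1]
    return c["fx"]*q[0]/q[2]+c["cx"],c["fy"]*q[1]/q[2]+c["cy"]
def crop(im,x,y,w,h,k):
    return cv2.resize(im[y:y+h,x:x+w,::-1],None,fx=k,fy=k,interpolation=cv2.INTER_CUBIC)
E
python3 - <<'E'
from h import *
t=eyes.capture("top");s=eyes.capture("side")
np.save("t.npy",t);np.save("s.npy",s)
a=np.vstack([crop(t,280,90,100,130,3),np.zeros((0,300,3),np.uint8)])
b=crop(t,400,190,60,50,5)
c=crop(t,185,190,105,70,4)
W=np.zeros((600,800,3),np.uint8)
W[:390,:300]=a;W[:250,300:600]=b;W[260:540,300:720]=c
cv2.imwrite("pics/z1.png",W)
W=np.zeros((600,800,3),np.uint8)
W[:460,:520]=crop(s,200,130,130,115,4);W[:250,540:740]=crop(s,355,125,40,50,5)
cv2.imwrite("pics/z2.png",np.vstack([W[:460]]))
E
```

```text
(no output)
```

View pics/z1.png

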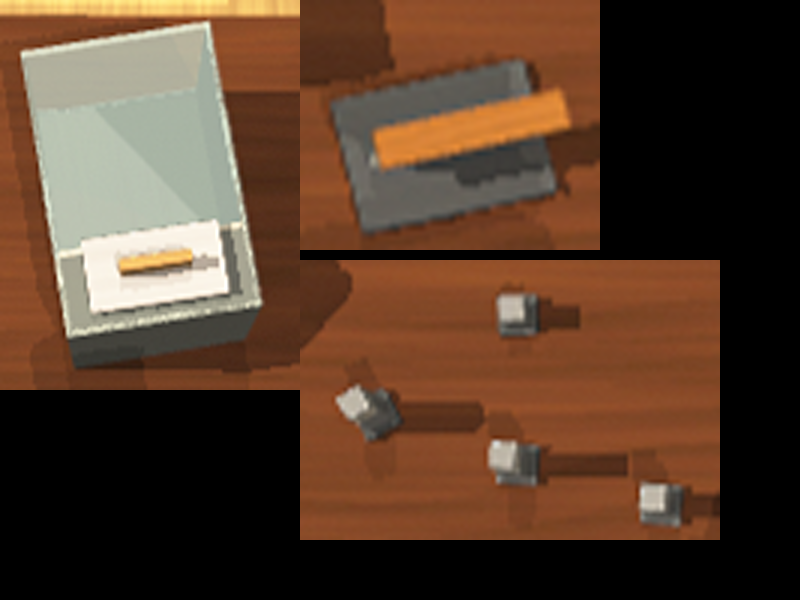

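View pics/z2.png

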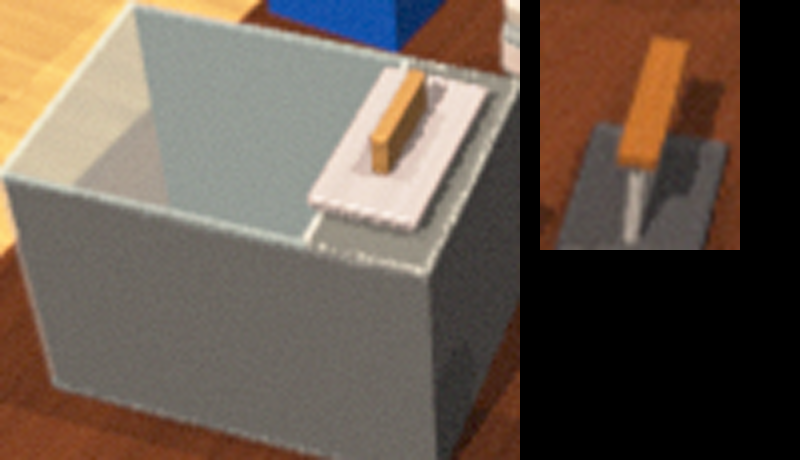

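The zooms show the box yawed about 10°, with the cover on the mouth and the stand bar running from (415,217) to (454,211) in the top view. Next I measure with masks.

```bash
cat > m.py <<'E'
from h import *
def plane(n,mask,z):
    ct=max(cv2.findContours(mask.astype(np.uint8),cv2.RETR_EXTERNAL,cv2.CHAIN_APPROX_NONE)[0],key=cv2.contourArea)[:,0]
    P=np.array([onz(n,u,v,z)[:2] for u,v in ct],np.float32)
    r=cv2.minAreaRect(P);return np.round(r[0],1),np.round(r[1],1),round(r[2],1)
def box(im,x0,y0,x1,y1):
    m=np.zeros(im.shape[:2],bool);m[y0:y1,x0:x1]=1;return m
def sv(im):
    h=cv2.cvtColor(im,cv2.COLOR_RGB2HSV).astype(int);return h[...,0],h[...,1],h[...,2]
E
python3 - <<'E'
from m import *
t=np.load("t.npy");s=np.load("s.npy")
print("roof corners far-left, far-right, near-right, near-left")
K=[((22,52),(135,5)),((210,22),(5,177)),((260,303),(425,270)),((70,338),(518,80))]
T=[(a/3+280,b/3+90) for a,b in[(22,52),(210,22),(260,303),(70,338)]]
S=[(a/4+200,b/4+130) for a,b in[(5,177),(135,5),(518,80),(425,270)]]
for a,b in zip(T,S): print(onz("top",*a,205).round(1),onz("side",*b,205).round(1))
h,sa,v=sv(t)
print("cover top",plane("top",box(t,300,155,365,200)&(v>170)&((sa<40)|((h<25)&(sa>80))),219))
print("stand top",plane("top",box(t,405,195,465,245)&(h<22)&(sa>150)&(v>170),90))
print("rib top",plane("top",box(t,312,165,352,192)&(h<25)&(sa>80)&(v>140),249))
for n,b in dict(A=(193,217,212,237),B=(230,232,250,247),C=(268,243,286,258),S=(232,195,250,212)).items():
    m=box(t,*b)&(v>135)&(sa<40); print(n,m.sum(),plane("top",m,42 if n=="S" else 84), plane("top",box(t,*b)&(sa<90),10))
h,sa,v=sv(s)
print("cover side",plane("side",box(s,270,140,325,190)&(v>185)&(sa<40),219))
print("stand side",plane("side",box(s,368,130,390,160)&(h<22)&(sa>150)&(v>150),90))
for n,b in dict(A=(248,342,268,372),B=(292,307,312,336),C=(328,274,346,304),S=(247,293,267,317)).items():
    m=box(s,*b)&(v>125)&(sa<40); print(n,m.sum(),plane("side",m,42 if n=="S" else 84))
    for r in v[b[1]:b[3]:2,b[0]+2:b[2]-2:2]: print(*r) if n=="B" else 0
E
```

```text
roof corners far-left, far-right, near-right, near-left
[830.6  99.2 205. ] [824.1  99.4 205. ]
[862.  -86.9 205. ] [856.3 -84.2 205. ]
[ 578.3 -132.7  205. ] [ 581.2 -134.5  205. ]
[544.   49.8 205. ] [549.6  48.7 205. ]
cover top (array([624.6, -32.3]), array([114.8, 183.5]), 0.5)
stand top (array([ 524.6, -350.1]), array([ 23.7, 120.2]), 12.3)
rib top (array([611.7, -29.8]), array([14.2, 68.5]), 11.1)
A 35 (array([492. , 378.8]), array([17.6, 17.7]), 34.6) (array([496.3, 384.7]), array([44.8, 37.9]), 31.7)
B 38 (array([452.1, 262.2]), array([21.9, 15.4]), 1.6) (array([454.2, 266.6]), array([32.3, 39.1]), 0.1)
C 43 (array([419.9, 146.2]), array([18.4, 18.4]), 0.1) (array([419. , 146.8]), array([32.1, 32.4]), 0.1)
S 31 (array([574.5, 266.3]), array([16.2, 16. ]), 1.6) (array([575. , 266.7]), array([33.3, 32.7]), 1.5)
cover side (array([615.1, -36.1]), array([ 70.3, 146.2]), 8.7)
stand side (array([ 525.5, -352.3]), array([ 24.4, 126.5]), 12.9)
A 90 (array([493.3, 378.5]), array([16.6, 21.2]), 34.3)
B 117 (array([453.2, 263.2]), array([20.1, 18.6]), 88.2)
130 129 179 148 129 130 130 125
120 162 170 174 172 149 129 121
150 176 176 174 173 142 125 102
158 174 177 174 166 102 122 82
181 149 167 180 101 119 83 85
186 204 178 144 111 122 84 82
148 196 204 190 121 88 79 80
125 127 160 184 99 74 83 74
130 122 130 129 75 73 77 74
115 129 130 123 74 71 74 94
101 127 127 126 81 75 86 92
93 124 130 128 76 79 87 58
89 85 105 126 76 92 64 90
84 77 96 98 101 96 67 105
124 112 76 90 101 66 103 106
C 112 (array([420.6, 146.3]), array([21.7, 19. ]), 86.4)
S 76 (array([572.5, 272.3]), array([19.1, 33.1]), 15.5)
```

```bash
cat > go.py <<'E'
import sys
from h import *
def pose():
    s=sense();w=s["ee_rot"];r=R.from_quat([w[1],w[2],w[3],w[0]]);return s,r
def go(x,y,z,phi):
    s,r=pose();M=r.as_matrix();f=np.degrees(np.arctan2(M[1,0],M[0,0]))
    a=np.radians(phi);T=np.array([[np.cos(a),np.sin(a),0],[np.sin(a),-np.cos(a),0],[0,0,-1]]).T
    T=np.c_[[np.cos(a),np.sin(a),0],[np.sin(a),-np.cos(a),0],[0,0,-1.]]
    d=np.array([x,y,z])-s["eef_pos"]
    print("t %.1f pos %s phi %.2f jaw %.1fmm gf %.1f"%(s["time_s"],s["eef_pos"].round(1),f,s["grip_width"]*85.4,s["grip_force"]),"F",s["force"].round(1))
    print("turn first rotvec",(r.inv()*R.from_matrix(T)).as_rotvec().round(3),"then tool shift m",(T.T@d/1000).round(4), "| shift now",(M.T@d/1000).round(4))
if __name__=="__main__": go(*map(float,sys.argv[1:]))
E
python3 go.py 614 -33 300 100
```

```text
t 0.2 pos [ 201.4 -484.7  242. ] phi 22.56 jaw 85.2mm gf 0.0 F [1.1 0.4 0.1]
turn first rotvec [-1.000e-03 -1.000e-03 -1.352e+00] then tool shift m [ 0.3732  0.4848 -0.058 ] | shift now [ 0.5544 -0.2588 -0.0578]
```

```bash
python3 -m jog '[[0,0,-0.02,0,0,-0.135,0.045],[0,0,-0.02,0,0,-0.135,0.045],[0,0,-0.018,0,0,-0.135,0.045],[0,0,0,0,0,-0.135,0.045],[0,0,0,0,0,-0.135,0.045]]' >/dev/null
python3 -m jog '[[0,0,0,0,0,-0.135,0.045],[0,0,0,0,0,-0.135,0.045],[0,0,0,0,0,-0.135,0.045],[0,0,0,0,0,-0.135,0.045],[0,0,0,0,0,-0.135,0.045]]'
python3 go.py 614 -33 300 100
for i in 1 2 3; do python3 -m jog '[[0.0245,0.032,0,0,0,0,0.045],[0.0245,0.032,0,0,0,0,0.045],[0.0245,0.032,0,0,0,0,0.045],[0.0245,0.032,0,0,0,0,0.045],[0.0245,0.032,0,0,0,0,0.045]]' >/dev/null; done
python3 go.py 614 -33 300 100
```

```text
time_s: 1.2
eef_pos: [201.4, -484.8, 300.1]
ee_rot: [-0.0, 0.641, 0.767, 0.0]
force: [0.4, -0.5, -0.7]
grip_width: 0.524
grip_force: 0.0
t 1.2 pos [ 201.4 -484.8  300.1] phi 100.23 jaw 44.7mm gf 0.0 F [ 0.4 -0.5 -0.7]
turn first rotvec [-0.    -0.     0.004] then tool shift m [3.732e-01 4.848e-01 1.000e-04] | shift now [3.713e-01 4.863e-01 2.000e-04]
t 2.7 pos [611.9 -38.7 300.1] phi 99.92 jaw 45.3mm gf 0.0 F [ 0.1 -0.8  0.7]
turn first rotvec [-0.    -0.    -0.001] then tool shift m [0.0053 0.0031 0.0001] | shift now [0.0053 0.0031 0.0001]
```

```bash
python3 -m jog '[[0.0053,0.003,0,0,0,0,0.045],[0,0,0,0,0,0,0.045]]' >/dev/null
python3 - <<'E'
from h import *
t=eyes.capture("top");s=eyes.capture("side")
W=np.zeros((600,800,3),np.uint8)
W[:400,:640]=t[:,:,::-1];
W[400:,:400]=crop(t,180,270,200,100,2);W[400:600,400:]=crop(s,250,110,100,50,4)
cv2.imwrite("pics/a1.png",W)
E
python3 go.py 614 -33 233 100
```

```text
t 3.0 pos [612.6 -35.2 300.3] phi 99.88 jaw 45.3mm gf 0.0 F [ 0.9 -0.7  0.9]
turn first rotvec [-0.     0.    -0.002] then tool shift m [0.0019 0.0017 0.0673] | shift now [0.0019 0.0018 0.0673]
```

View pics/a1.png

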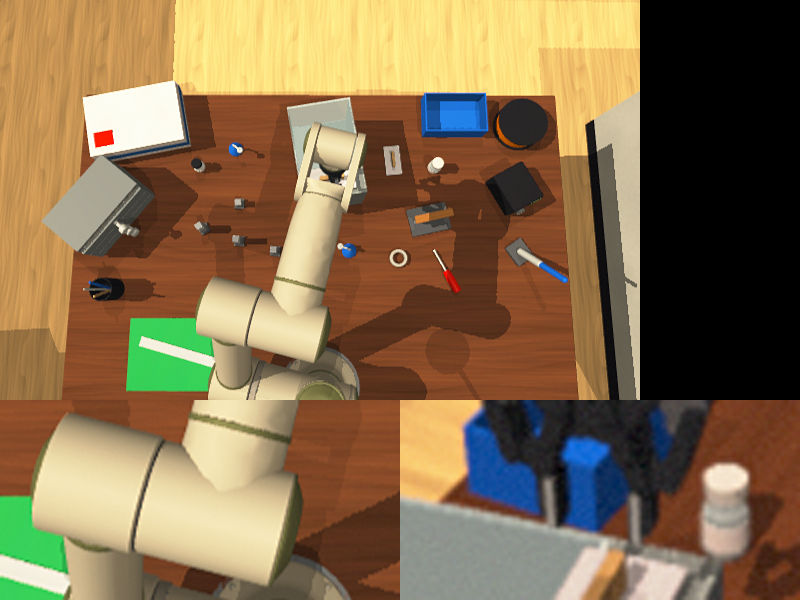

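Only three lamps are on the table, and nothing was hidden behind the arm. The fingers now straddle the rib line, at side (300,160), so I descend and grip.

```bash
python3 -m jog '[[0.002,0.002,0.022,0,0,0,0.045],[0,0,0.022,0,0,0,0.045],[0,0,0.016,0,0,0,0.045],[0,0,0.006,0,0,0,0.045],[0,0,0,0,0,0,0.045]]' | grep -E 'pos|force'
python3 -m jog '[[0,0,0,0,0,0,0.0],[0,0,0,0,0,0,0.0],[0,0,0,0,0,0,0.0],[0,0,0,0,0,0,0.0],[0,0,0,0,0,0,0.0]]' 40
python3 go.py 614 -33 233 100
```

```text
eef_pos: [614.2, -33.0, 234.2]
force: [-0.0, -0.2, 0.5]
grip_force: 0.0
time_s: 4.0
eef_pos: [614.9, -32.3, 235.5]
ee_rot: [0.001, 0.643, 0.766, 0.0]
force: [-1.1, -0.8, 6.6]
grip_width: 0.131
grip_force: 41.2
t 4.0 pos [614.9 -32.3 235.5] phi 99.91 jaw 11.2mm gf 41.2 F [-1.1 -0.8  6.6]
turn first rotvec [ 0.002  0.001 -0.002] then tool shift m [-0.0005 -0.001   0.0025] | shift now [-0.0005 -0.001   0.0025]
```

```bash
python3 -m jog '[[0,0,-0.004,0,0,0,0],[0,0,-0.01,0,0,0,0],[0,0,-0.03,0,0,0,0],[0,0,-0.03,0,0,0,0],[0,0,0,0,0,0,0]]' | grep -E 'pos|force'
python3 - <<'E'
from h import *
t=eyes.capture("top");s=eyes.capture("side")
W=np.zeros((600,800,3),np.uint8)
W[:320,:400]=crop(t,290,120,100,80,4);W[:400,400:]=crop(s,240,100,100,100,4)
cv2.imwrite("pics/a2.png",W[:400])
E
python3 go.py 525 -351 310 102.4
```

```text
eef_pos: [615.6, -32.2, 312.9]
force: [0.1, -0.1, -2.0]
grip_force: 40.1
t 4.6 pos [614.6 -32.  308. ] phi 99.92 jaw 11.0mm gf 40.0 F [-0.  -0.4 -3.2]
turn first rotvec [-0.    -0.    -0.043] then tool shift m [-0.2923 -0.156  -0.002 ] | shift now [-0.2988 -0.1432 -0.0021]
```

View pics/a2.png

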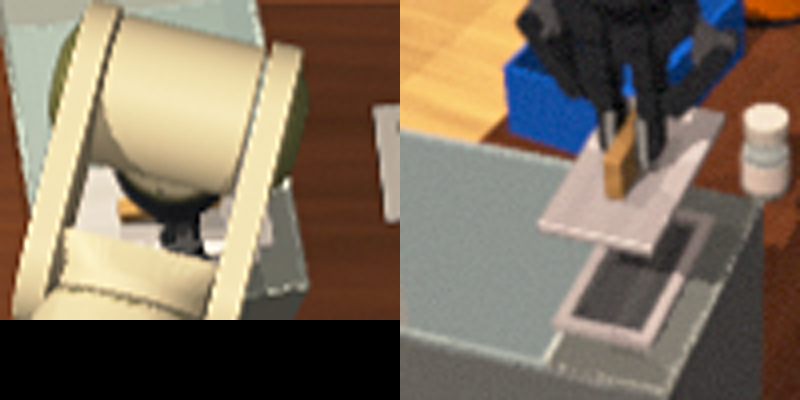

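Side view: the cover is held level clear of the rim, and the empty mouth with its rim shows at (298,167). I check the offsets of the cover centre and rim.

```bash
python3 - <<'E'
from m import *
s=eyes.capture("side")
f=lambda p,z:onz("side",240+(p[0]-400)/4,100+p[1]/4,z)[:2].round(1)
print("plate corners",[f(p,292) for p in[(540,222),(652,250),(722,112)]],"centre",(f((540,222),292)+f((722,112),292))/2)
print("rim corners",[f(p,211) for p in[(553,322),(648,348),(715,216)]],"centre",(f((553,322),211)+f((715,216),211))/2)
h,sa,v=sv(s)
print(plane("side",box(s,270,120,325,165)&(v>150)&(sa<40),292))
E
```

```text
plate corners [array([636.8,  36.2]), array([566.8,  27.7]), array([ 592.5, -106. ])] centre [614.65 -34.9 ]
rim corners [array([636.1,  34.5]), array([573. ,  27.4]), array([ 595.4, -100.4])] centre [615.75 -32.95]
(array([645.5,   8. ]), array([31.9, 81.2]), 39.5)
```

```bash
python3 -m jog '[[0,0,0,0,0,-0.043,0],[-0.029,-0.0156,0,0,0,0,0],[-0.029,-0.0156,0,0,0,0,0],[-0.029,-0.0156,0,0,0,0,0],[-0.029,-0.0156,0,0,0,0,0]]' >/dev/null;python3 -m jog '[[-0.029,-0.0156,0,0,0,0,0],[-0.029,-0.0156,0,0,0,0,0],[-0.029,-0.0156,0,0,0,0,0],[-0.029,-0.0156,0,0,0,0,0],[-0.029,-0.0156,0,0,0,0,0]]' >/dev/null;python3 -m jog '[[-0.029,-0.0156,0,0,0,0,0],[0,0,0,0,0,0,0],[0,0,0,0,0,0,0]]' >/dev/null
python3 go.py 525 -351 200 102.4
```

```text
t 6.0 pos [ 524.1 -348.9  306.6] phi 102.31 jaw 11.4mm gf 40.0 F [-0.3  0.4 -2.2]
turn first rotvec [-0.001 -0.003 -0.002] then tool shift m [-0.0022  0.0005  0.1066] | shift now [-0.0025  0.0006  0.1066]
```

```bash
python3 -m jog '[[0,0.0006,0.045,0,0,0,0],[0,0,0.045,0,0,0,0],[0,0,0.045,0,0,0,0],[0,0,0.038,0,0,0,0],[0,0,0,0,0,0,0]]' | grep -E 'pos|force'
python3 go.py 525 -349 125 102.4
python3 - <<'E'
from h import *
t=eyes.capture("top");s=eyes.capture("side")
W=np.zeros((400,800,3),np.uint8)
W[:400,:400]=crop(t,390,170,80,80,5);W[:400,400:]=crop(s,330,90,80,80,5)
cv2.imwrite("pics/a3.png",W)
E
```

```text
eef_pos: [523.4, -345.5, 129.6]
force: [0.7, 0.1, -3.1]
grip_force: 39.8
t 6.5 pos [ 523.4 -345.5  129.6] phi 102.45 jaw 11.6mm gf 39.8 F [ 0.7  0.1 -3.1]
turn first rotvec [-0.006 -0.01   0.001] then tool shift m [-0.0037  0.0008  0.0046] | shift now [-0.0038  0.0008  0.0046]
```

View pics/a3.png

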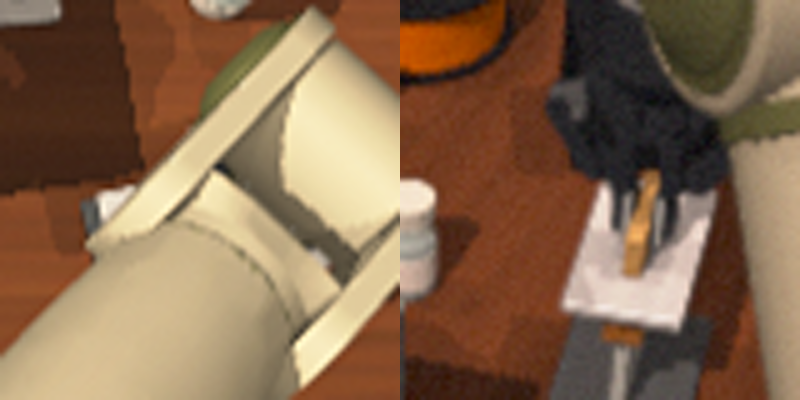

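The bar, at side (454,156), sits under the middle of the plate. Now I lower it.

```bash
python3 -m jog '[[-0.003,0.001,0,0,0,0,0],[0,0,0.003,0,0,0,0],[0,0,0.003,0,0,0,0],[0,0,0,0,0,0,0]]' | grep -E 'pos|force'
python3 -m jog '[[0,0,0.003,0,0,0,0],[0,0,0.003,0,0,0,0],[0,0,0,0,0,0,0],[0,0,0,0,0,0,0]]' | grep -E 'pos|force'
python3 go.py 525 -349 115 102.4
```

```text
eef_pos: [526.6, -351.3, 129.3]
force: [0.3, 0.1, -3.1]
grip_force: 40.0
eef_pos: [526.6, -351.4, 123.2]
force: [0.0, -0.0, -1.7]
grip_force: 40.0
t 7.3 pos [ 526.6 -351.4  123.2] phi 102.38 jaw 11.5mm gf 40.0 F [ 0.  -0.  -1.7]
turn first rotvec [-0. -0. -0.] then tool shift m [ 0.0027 -0.0011  0.0082] | shift now [ 0.0027 -0.0011  0.0082]
```

```bash
python3 -m jog '[[0.0025,-0.0012,0.002,0,0,0,0],[0,0,0.002,0,0,0,0],[0,0,0,0,0,0,0],[0,0,0,0,0,0,0]]' | grep -E 'pos|force'
python3 -m jog '[[0,0,0.002,0,0,0,0],[0,0,0,0,0,0,0],[0,0,0,0,0,0,0]]' | grep -E 'pos|force'
python3 -m jog '[[0,0,0.001,0,0,0,0],[0,0,0,0,0,0,0],[0,0,0,0,0,0,0]]' | grep -E 'pos|force'
```

```text
eef_pos: [524.9, -349.2, 119.3]
force: [1.0, 0.2, -2.4]
grip_force: 40.0
eef_pos: [524.9, -349.3, 117.2]
force: [0.4, 0.4, -2.1]
grip_force: 40.0
eef_pos: [524.9, -349.2, 116.3]
force: [-0.7, -0.5, -2.9]
grip_force: 40.0
```

```bash
for i in 1 2; do python3 -m jog '[[0,0,0.001,0,0,0,0],[0,0,0,0,0,0,0],[0,0,0,0,0,0,0]]' | grep -E 'pos|^force'; done
```

```text
eef_pos: [524.9, -349.2, 115.3]
force: [0.9, 0.5, -2.2]
eef_pos: [525.0, -349.3, 114.5]
force: [-0.2, -0.4, -1.2]
```

```bash
for i in 1 2; do python3 -m jog '[[0,0,0.0007,0,0,0,0],[0,0,0,0,0,0,0],[0,0,0,0,0,0,0]]' | grep -E 'pos|^force'; done
```

```text
eef_pos: [525.0, -349.3, 114.4]
force: [-3.4, 1.2, 5.9]
eef_pos: [525.1, -349.3, 114.4]
force: [-4.7, 4.3, 9.8]
```

Contact. I release and retreat.

```bash
python3 -m jog '[[0,0,-0.0007,0,0,0,0],[0,0,0,0,0,0,0.02],[0,0,0,0,0,0,0.045],[0,0,0,0,0,0,0.045],[0,0,0,0,0,0,0.045]]' | grep -E 'pos|^force'
python3 -m jog '[[0,0,-0.01,0,0,0,0.045],[0,0,-0.02,0,0,0,0.045],[0,0,-0.04,0,0,0,0.045],[0,0,-0.05,0,0,0,0.045],[0,0,-0.05,0,0,0,0.045]]' | grep -E 'pos|^force'
python3 go.py 420 146 285 0
```

```text
eef_pos: [524.9, -349.3, 113.4]
force: [-0.1, -0.3, -0.6]
eef_pos: [524.6, -348.9, 286.3]
force: [1.4, -0.7, -0.5]
t 10.6 pos [ 524.6 -348.9  286.3] phi 102.38 jaw 44.9mm gf 0.0 F [ 1.4 -0.7 -0.5]
turn first rotvec [ 0.    -0.     1.787] then tool shift m [-0.1046 -0.4949  0.0013] | shift now [0.5058 0.0039 0.0011]
```

```bash
for i in 1 2; do python3 -m jog '[[0,0,0,0,0,0.149,0.06],[0,0,0,0,0,0.149,0.06],[0,0,0,0,0,0.149,0.06],[0,0,0,0,0,0.149,0.06],[0,0,0,0,0,0.149,0.06]]'>/dev/null; done; python3 -m jog '[[0,0,0,0,0,0.149,0.06],[0,0,0,0,0,0.149,0.06],[-0.0095,-0.045,0,0,0,0,0.06],[-0.0095,-0.045,0,0,0,0,0.06],[-0.0095,-0.045,0,0,0,0,0.06]]'>/dev/null
python3 -m jog '[[-0.0095,-0.045,0,0,0,0,0.06],[-0.0095,-0.045,0,0,0,0,0.06],[-0.0095,-0.045,0,0,0,0,0.06],[-0.0095,-0.045,0,0,0,0,0.06],[-0.0095,-0.045,0,0,0,0,0.06]]'>/dev/null
python3 -m jog '[[-0.0095,-0.045,0,0,0,0,0.06],[-0.0095,-0.045,0,0,0,0,0.06],[0,0,0,0,0,0,0.06]]'>/dev/null
python3 go.py 420 146 150 0
python3 - <<'E'
from m import *
t=eyes.capture("top");s=eyes.capture("side")
W=np.zeros((400,800,3),np.uint8)
W[:400,:400]=crop(t,390,170,80,80,5);W[:400,400:]=crop(s,200,120,200,200,2)
cv2.imwrite("pics/a4.png",W)
h,sa,v=sv(t)
print(plane("top",box(t,400,190,470,250)&(v>165)&((sa<40)|((h<25)&(sa>60)&(v>180))),98))
E
```

```text
t 12.8 pos [429.1 104.9 284.7] phi 0.27 jaw 59.9mm gf 0.0 F [ 0.1 -0.2 -0.2]
turn first rotvec [-0.001 -0.001  0.005] then tool shift m [-0.0091 -0.0411  0.1347] | shift now [-0.0091 -0.041   0.1347]
(array([ 524. , -346.4]), array([ 71. , 132.7]), 12.2)
```

View pics/a4.png

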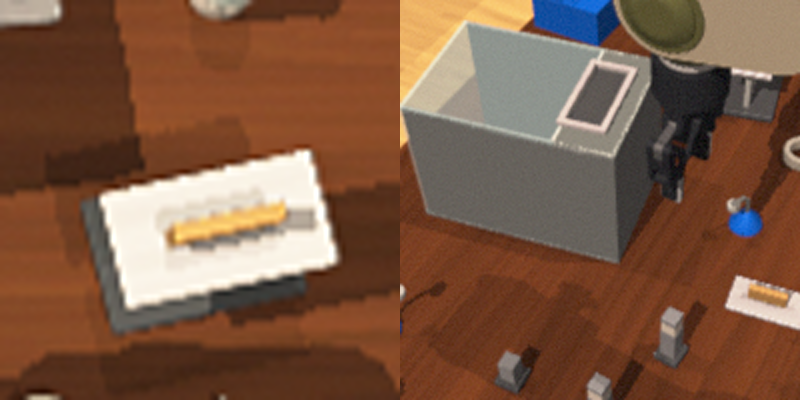

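The cover lies level on the stand, and the mouth is clear at side (298,168). I refine the mouth from its rim mask, then grip lamp C.

```bash
python3 -m jog '[[-0.0045,-0.0205,0.04,0,0,0.005,0.06],[-0.0045,-0.0205,0.04,0,0,0,0.06],[0,0,0.03,0,0,0,0.06],[0,0,0,0,0,0,0.06],[0,0,0,0,0,0,0.06]]' >/dev/null
python3 - <<'E'
from m import *
t=eyes.capture("top");s=eyes.capture("side")
h,sa,v=sv(s)
print("rim side",plane("side",box(s,276,148,320,188)&(v>175)&(sa<40),211))
h,sa,v=sv(t)
print("rim top",plane("top",box(t,300,162,362,198)&(v>185)&(sa<40),211))
cv2.imwrite("pics/a5.png",np.hstack([crop(t,290,150,80,60,5),crop(t,185,190,105,80,3)[:240] if 0 else cv2.copyMakeBorder(crop(s,290,240,80,75,4),0,0,0,0,0)]))
E
python3 go.py 420.3 146.2 60 0
```

```text
rim side (array([639.1, -21.6]), array([ 26.1, 156.6]), 14.1)
rim top (array([619.8, -28.5]), array([ 85.6, 176.9]), 0.1)
t 13.6 pos [422.9 141.2 175.4] phi -0.44 jaw 59.9mm gf 0.0 F [ 0.6 -0.   0.3]
turn first rotvec [-0.    -0.003 -0.008] then tool shift m [-0.0026 -0.005   0.1154] | shift now [-0.003  -0.0049  0.1154]
```

View pics/a5.png

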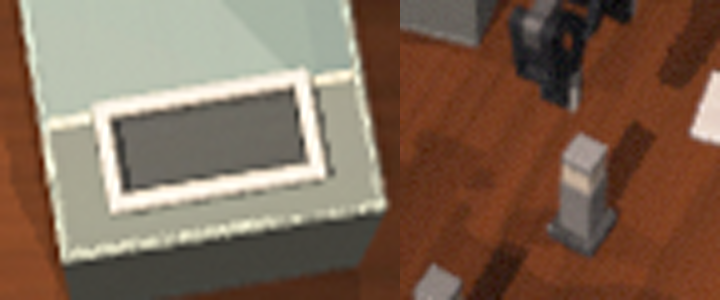

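```bash
python3 - <<'E'
from h import *
c=np.mean([onz("top",290+a/5,150+b/5,211) for a,b in[(93,102),(308,68),(327,178),(112,212)]],0);print("top",c.round(1))
P=[onz("top",290+a/5,150+b/5,211) for a,b in[(93,102),(308,68),(327,178),(112,212)]];e=P[0]-P[1];print(np.degrees(np.arctan2(-e[0],e[1])))
c=np.mean([onz("side",200+(a-400)/2,120+b/2,211) for a,b in[(614,60),(637,67),(603,131),(556,122)]],0);print("side",c.round(1))
E
python3 -m jog '[[-0.003,-0.005,0.03,0,0,-0.007,0.06],[0,0,0.03,0,0,0,0.06],[0,0,0.03,0,0,0,0.06],[0,0,0,0,0,0,0.06],[0,0,0,0,0,0,0.06]]' >/dev/null
python3 go.py 420.3 146.2 66 0
```

```text
top [615.3 -32.7 211. ]
9.281044570718636
side [610.  -35.7 211. ]
t 14.1 pos [419.7 146.7  85.1] phi 0.02 jaw 59.8mm gf 0.0 F [-0.5  0.  -0.6]
turn first rotvec [-0.    -0.002  0.   ] then tool shift m [0.0006 0.0005 0.0191] | shift now [0.0005 0.0005 0.0192]
```

```bash
python3 -m jog '[[0.0005,0.0005,0.012,0,0,0,0.06],[0,0,0.009,0,0,0,0.06],[0,0,0,0,0,0,0.06]]' |grep -E 'pos|^force'
python3 -m jog '[[0,0,0,0,0,0,0.0],[0,0,0,0,0,0,0.0],[0,0,0,0,0,0,0.0],[0,0,0,0,0,0,0.0]]' 50 |grep -E 'pos|force|width'
python3 -m jog '[[0,0,-0.01,0,0,0,0.0],[0,0,-0.05,0,0,0,0.0],[0,0,-0.05,0,0,0,0.0],[0,0,-0.05,0,0,0,0.0],[0,0,-0.05,0,0,0,0.0]]' |grep -E 'pos|force|width'
python3 -m jog '[[0,0,-0.015,0,0,-0.087,0],[0,0,0,0,0,-0.087,0.0]]' >/dev/null
python3 go.py 617.7 -32.7 310 10
```

```text
eef_pos: [419.5, 146.4, 63.0]
force: [-0.3, -0.6, 0.5]
eef_pos: [419.5, 146.6, 63.2]
force: [-1.2, 0.3, 6.9]
grip_width: 0.226
grip_force: 49.5
eef_pos: [418.4, 146.3, 275.3]
force: [0.5, 0.5, -1.5]
grip_width: 0.228
grip_force: 49.4
t 15.4 pos [419.7 146.5 290.9] phi 10.22 jaw 19.6mm gf 49.4 F [-0.6  0.1 -1. ]
turn first rotvec [ 0.001 -0.006  0.004] then tool shift m [ 0.1639  0.2108 -0.0191] | shift now [ 0.1632  0.2115 -0.0181]
```

```bash
python3 -m jog '[[0.0234,0.0301,-0.005,0,0,0.004,0],[0.0234,0.0301,-0.004,0,0,0,0],[0.0234,0.0301,0,0,0,0,0],[0.0234,0.0301,0,0,0,0,0],[0.0234,0.0301,0,0,0,0,0]]' >/dev/null
python3 -m jog '[[0.0234,0.0301,0,0,0,0,0],[0.0234,0.0301,0,0,0,0,0],[0,0,0,0,0,0,0],[0,0,0,0,0,0,0]]' >/dev/null
python3 go.py 617.7 -32.7 285 10
```

```text
t 16.4 pos [616.3 -33.6 296.3] phi 9.74 jaw 19.1mm gf 49.6 F [-0.5  0.4 -0.3]
turn first rotvec [-0.001  0.001 -0.005] then tool shift m [ 0.0015 -0.0006  0.0113] | shift now [ 0.0015 -0.0006  0.0113]
```

```bash
python3 -m jog '[[0.0015,-0.0005,0.008,0,0,-0.005,0],[0,0,0,0,0,0,0],[0,0,0,0,0,0,0]]' >/dev/null
python3 go.py 617.7 -32.7 270 10
python3 - <<'E'
from m import *
s=eyes.capture("side");t=eyes.capture("top")
W=np.hstack([crop(s,260,110,80,80,5),crop(t,290,150,80,80,5)])
cv2.imwrite("pics/a6.png",W)
E
```

```text
t 16.6 pos [617.5 -31.8 288.7] phi 10.12 jaw 19.6mm gf 49.6 F [-0.1  0.  -1.2]
turn first rotvec [-0.     0.     0.002] then tool shift m [0.0001 0.0009 0.0187] | shift now [0.0001 0.0009 0.0187]
```

View pics/a6.png

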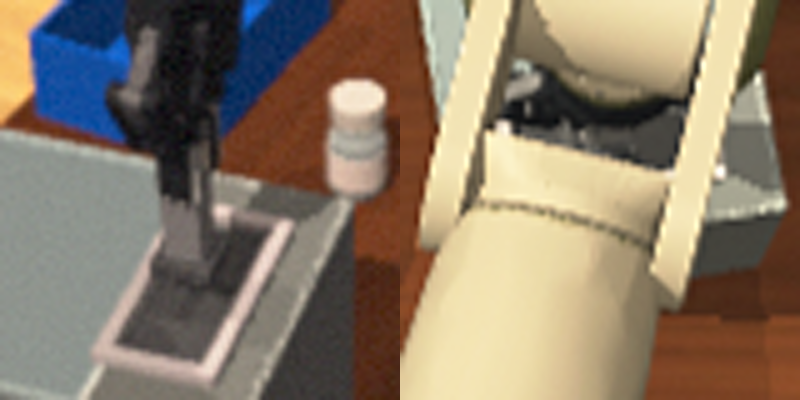

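The foot hangs over the mouth, at side (297,162), square to it. I push down while watching the force.

```bash
python3 -m jog '[[0,0.0008,0.006,0,0,0,0],[0,0,0.007,0,0,0,0],[0,0,0.0,0,0,0,0]]' |grep -E 'pos|^force'
python3 -m jog '[[0,0,0.006,0,0,0,0],[0,0,0.006,0,0,0,0],[0,0,0.0,0,0,0,0]]' |grep -E 'pos|^force'
python3 go.py 617.7 -32.7 160 10
```

```text
eef_pos: [617.6, -33.2, 274.1]
force: [0.3, 0.2, -1.9]
eef_pos: [618.2, -33.3, 263.4]
force: [0.4, -0.2, 4.2]
t 17.4 pos [618.2 -33.3 263.4] phi 10.07 jaw 19.5mm gf 50.4 F [ 0.4 -0.2  4.2]
turn first rotvec [ 0.    -0.001  0.001] then tool shift m [-0.0004 -0.0007  0.1034] | shift now [-0.0005 -0.0007  0.1034]
```

Contact is with the flap only (4 N), about 11 mm below the rim as expected. I continue.

```bash
for i in 1 2 3 4; do python3 -m jog '[[0,0,0.007,0,0,0,0],[0,0,0.007,0,0,0,0],[0,0,0.007,0,0,0,0],[0,0,0.0,0,0,0,0]]' |grep -E 'pos|^force'; done
python3 go.py 617.7 -32.7 163 10
```

```text
eef_pos: [618.3, -33.3, 242.1]
force: [4.3, 0.4, -1.6]
eef_pos: [617.5, -33.2, 219.8]
force: [3.3, 0.4, -2.3]
eef_pos: [617.6, -33.3, 199.1]
force: [3.2, 1.5, -3.0]
eef_pos: [617.6, -33.2, 178.2]
force: [3.2, 1.3, -2.8]
t 18.9 pos [617.6 -33.2 178.2] phi 10.07 jaw 19.3mm gf 49.4 F [ 3.2  1.3 -2.8]
turn first rotvec [-0.001  0.002  0.001] then tool shift m [ 0.0002 -0.0005  0.0152] | shift now [ 0.0002 -0.0005  0.0152]
```

```bash
python3 -m jog '[[0,0,0.005,0,0,0,0],[0,0,0.005,0,0,0,0],[0,0,0.003,0,0,0,0],[0,0,0.0,0,0,0,0]]' |grep -E 'pos|^force'
python3 -m jog '[[0,0,0,0,0,0,0.03],[0,0,0,0,0,0,0.04],[0,0,0,0,0,0,0.04],[0,0,0,0,0,0,0.04]]' |grep -E 'pos|^force|width'
for i in 1 2; do python3 -m jog '[[0,0,-0.01,0,0,0,0.04],[0,0,-0.01,0,0,0,0.04],[0,0,-0.015,0,0,0,0.04],[0,0,-0.015,0,0,0,0.04]]' |grep -E 'pos|^force|width'; done
python3 - <<'E'
from m import *
s=eyes.capture("side")
cv2.imwrite("pics/a7.png",np.hstack([crop(s,190,120,140,130,4),]))
E
python3 go.py 452.7 262.7 300 0
```

```text
eef_pos: [617.9, -33.2, 166.1]
force: [3.1, 0.8, -2.0]
eef_pos: [618.2, -33.5, 166.8]
force: [2.8, -2.0, 1.2]
grip_width: 0.47
eef_pos: [618.0, -33.1, 218.3]
force: [-0.5, -1.2, 0.9]
grip_width: 0.47
eef_pos: [617.7, -33.2, 267.2]
force: [0.1, 0.1, 0.2]
grip_width: 0.469
t 20.6 pos [618.3 -33.4 270. ] phi 10.08 jaw 40.1mm gf 0.0 F [ 0.2 -0.1  2.7]
turn first rotvec [ 0.001 -0.003  0.176] then tool shift m [-0.1656 -0.2961 -0.03  ] | shift now [-0.1112 -0.3204 -0.0307]
```

View pics/a7.png

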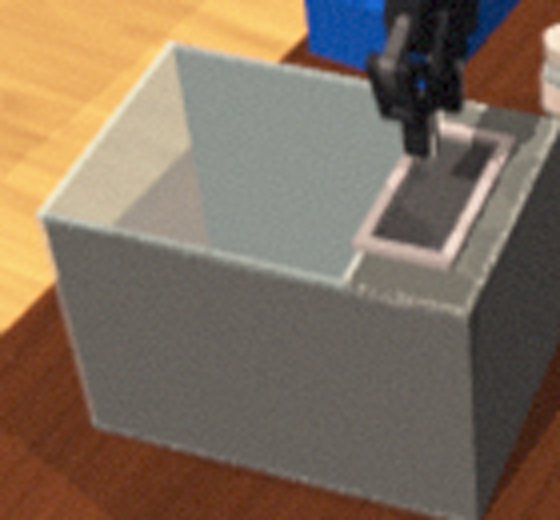

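The mouth is empty and the flap is shut, so lamp C dropped inside. Next is lamp B, re-measured from above.

```bash
python3 -m jog '[[0,0,-0.01,0,0,0.088,0.06],[0,0,-0.01,0,0,0.088,0.06],[-0.0207,-0.037,0,0,0,0,0.06],[-0.0207,-0.037,0,0,0,0,0.06],[-0.0207,-0.037,0,0,0,0,0.06]]' >/dev/null
python3 -m jog '[[-0.0207,-0.037,0,0,0,0,0.06],[-0.0207,-0.037,0,0,0,0,0.06],[-0.0207,-0.037,0,0,0,0,0.06],[0,0,0,0,0,0,0.06]]' >/dev/null
cat > lamps.py <<'E'
from m import *
t=eyes.capture("top");s=eyes.capture("side")
h,sa,v=sv(t)
for n,b in dict(A=(183,210,220,245),B=(228,227,255,252),S=(230,193,252,214)).items():
    m=box(t,*b)&(v>135)&(sa<40)
    if m.sum()>5: print(n,"top",m.sum(),plane("top",m,42 if n=="S" else 84))
h,sa,v=sv(s)
for n,b in dict(A=(240,330,280,380),B=(285,300,322,340)).items():
    m=box(s,*b)&(v>125)&(sa<40)
    if m.sum()>5: print(n,"side",m.sum(),plane("side",m,84))
cv2.imwrite("pics/l.png",np.hstack([crop(t,180,120,100,130,3),crop(t,280,90,100,130,3)]))
E
python3 lamps.py; python3 go.py 452.7 262.7 150 0
```

```text
A top 35 (array([492. , 378.8]), array([17.6, 17.7]), 34.6)
A side 88 (array([493. , 379.1]), array([16.6, 22.1]), 33.6)
B side 73 (array([453.3, 262.7]), array([19.1, 18.5]), 89.2)
t 21.6 pos [493.5 189.2 286.5] phi 0.08 jaw 60.1mm gf 0.0 F [-0.  0. -0.]
turn first rotvec [0.    0.    0.001] then tool shift m [-0.0408 -0.0735  0.1365] | shift now [-0.0406 -0.0736  0.1365]
```

View pics/l.png

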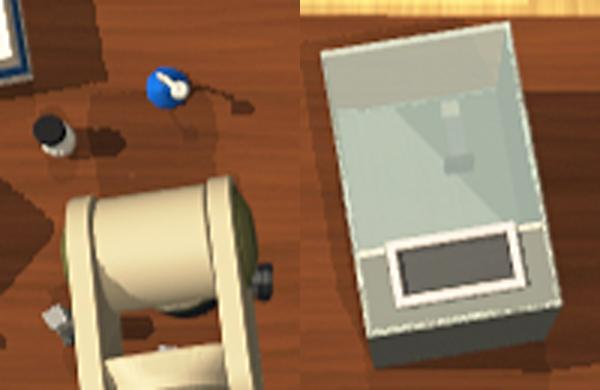

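Lamp C lies inside the box, seen through the roof at top (330,136). The flap is shut, and A and B have not moved. Next I grip B.

```bash
python3 -m jog '[[-0.0205,-0.037,0.02,0,0,0,0.06],[-0.0205,-0.037,0.04,0,0,0,0.06],[0,0,0.04,0,0,0,0.06],[0,0,0.04,0,0,0,0.06],[0,0,0.0,0,0,0,0.06]]' >/dev/null
python3 -m jog '[[0,0,0.03,0,0,0,0.06],[0,0,0.02,0,0,0,0.06],[0,0,0.0,0,0,0,0.06]]' >/dev/null
python3 go.py 453 262.6 64 0
```

```text
t 22.4 pos [456.  256.6 101.8] phi -0.09 jaw 59.8mm gf 0.0 F [ 0.3 -0.  -0.4]
turn first rotvec [ 0.001  0.002 -0.002] then tool shift m [-0.003  -0.006   0.0378] | shift now [-0.0029 -0.006   0.0378]
```

```bash
python3 -m jog '[[-0.003,-0.006,0,0,0,0,0.06],[0,0,0.0,0,0,0,0.06]]' >/dev/null
python3 go.py 453 262.6 64 0
python3 -m jog '[[0,0,0.018,0,0,0,0.06],[0,0,0.018,0,0,0,0.06],[0,0,0.0,0,0,0,0.06]]' |grep -E 'pos|^force'
python3 go.py 453 262.6 64 0
```

```text
t 22.6 pos [453.6 264.2 104.2] phi -0.01 jaw 59.7mm gf 0.0 F [-0.6 -1.1  1.4]
turn first rotvec [-0.001 -0.003 -0.   ] then tool shift m [-0.0006  0.0016  0.0402] | shift now [-0.0007  0.0016  0.0402]
eef_pos: [452.3, 263.4, 65.8]
force: [0.8, 0.1, 1.1]
t 22.9 pos [452.3 263.4  65.8] phi -0.01 jaw 60.2mm gf 0.0 F [0.8 0.1 1.1]
turn first rotvec [ 0.001  0.002 -0.   ] then tool shift m [0.0007 0.0008 0.0018] | shift now [0.0007 0.0008 0.0018]
```

```bash
python3 -m jog '[[0,0.0008,0.0015,0,0,0,0.06],[0,0,0,0,0,0,0.0],[0,0,0,0,0,0,0.0],[0,0,0,0,0,0,0.0],[0,0,0,0,0,0,0.0]]' 50 |grep -E 'pos|force|width'
python3 -m jog '[[0,0,-0.01,0,0,0,0.0],[0,0,-0.05,0,0,0,0.0],[0,0,-0.05,0,0,0,0.0],[0,0,-0.05,0,0,0,0.0],[0,0,-0.05,0,0,0,0.0]]' |grep -E 'pos|force|width'
python3 -m jog '[[0,0,-0.024,0,0,-0.087,0],[0,0,0,0,0,-0.087,0.0],[0,0,0,0,0,0,0]]' >/dev/null
python3 go.py 617.7 -32.7 298 10
```

```text
eef_pos: [453.1, 262.9, 65.4]
force: [-1.0, -0.3, 5.5]
grip_width: 0.227
grip_force: 53.6
eef_pos: [452.1, 262.5, 277.4]
force: [1.6, -0.3, -0.2]
grip_width: 0.225
grip_force: 52.8
t 24.2 pos [452.6 262.7 299.6] phi 10.00 jaw 19.2mm gf 52.9 F [ 0.8 -0.9 -1.1]
turn first rotvec [-0.    -0.001  0.   ] then tool shift m [0.1113 0.3195 0.0016] | shift now [0.1113 0.3196 0.0017]
```

```bash
python3 -m jog '[[0.0139,0.04,0,0,0,0,0],[0.0139,0.04,0,0,0,0,0],[0.0139,0.04,0,0,0,0,0],[0.0139,0.04,0,0,0,0,0],[0.0139,0.04,0,0,0,0,0]]' >/dev/null
python3 -m jog '[[0.0139,0.04,0,0,0,0,0],[0.0139,0.04,0,0,0,0,0],[0.0139,0.04,0,0,0,0,0],[0,0,0,0,0,0,0],[0,0,0,0,0,0,0]]' >/dev/null
python3 go.py 617.7 -32.7 276 10
```

```text
t 25.2 pos [617.4 -33.7 297.7] phi 9.78 jaw 19.2mm gf 52.9 F [-0.1  0.5 -1.7]
turn first rotvec [-0.001  0.002 -0.004] then tool shift m [ 0.0004 -0.0009  0.0217] | shift now [ 0.0005 -0.0009  0.0217]
```

```bash
python3 -m jog '[[0.0004,-0.0007,0.01,0,0,-0.004,0],[0,0,0.011,0,0,0,0],[0,0,0.0,0,0,0,0],[0,0,0,0,0,0,0]]' |grep -E 'pos|^force'
python3 -m jog '[[0,0,0.006,0,0,0,0],[0,0,0.006,0,0,0,0],[0,0,0.0,0,0,0,0]]' |grep -E 'pos|^force'
python3 go.py 617.7 -32.7 163 10
```

```text
eef_pos: [617.7, -31.9, 277.5]
force: [-0.0, 0.0, -1.3]
eef_pos: [618.2, -32.4, 265.8]
force: [1.5, 1.2, 5.5]
t 25.9 pos [618.2 -32.4 265.8] phi 10.19 jaw 18.8mm gf 53.8 F [1.5 1.2 5.5]
turn first rotvec [ 0.    -0.001  0.003] then tool shift m [-0.0005  0.0002  0.1028] | shift now [-0.0007  0.0002  0.1028]
```

```bash
for i in 1 2 3 4; do python3 -m jog '[[0,0,0.008,0,0,0,0],[0,0,0.008,0,0,0,0],[0,0,0.008,0,0,0,0],[0,0,0.0,0,0,0,0]]' |grep -E 'pos|^force'; done
python3 go.py 617.7 -32.7 163 10
```

```text
eef_pos: [618.0, -32.5, 240.9]
force: [4.8, 0.1, -2.2]
eef_pos: [617.3, -32.4, 215.8]
force: [2.7, 0.5, -3.3]
eef_pos: [617.4, -32.4, 192.1]
force: [2.7, 1.2, -3.1]
eef_pos: [617.5, -32.4, 168.3]
force: [3.2, 0.7, -2.4]
t 27.5 pos [617.5 -32.4 168.3] phi 10.18 jaw 18.9mm gf 54.3 F [ 3.2  0.7 -2.4]
turn first rotvec [-0.001  0.002  0.003] then tool shift m [0.0002 0.0004 0.0053] | shift now [0.0002 0.0004 0.0053]
```

```bash
python3 -m jog '[[0,0,0.003,0,0,0,0],[0,0,0,0,0,0,0.03],[0,0,0,0,0,0,0.04],[0,0,0,0,0,0,0.04],[0,0,0,0,0,0,0.04]]' |grep -E 'pos|^force|width'
for i in 1 2; do python3 -m jog '[[0,0,-0.01,0,0,0,0.04],[0,0,-0.015,0,0,0,0.04],[0,0,-0.02,0,0,0,0.04],[0,0,-0.02,0,0,0,0.04]]' |grep -E 'pos|^force'; done
python3 go.py 492.8 378.9 300 34.2
```

```text
eef_pos: [618.1, -32.6, 167.0]
force: [2.9, -2.1, 0.1]
grip_width: 0.47
eef_pos: [617.5, -32.2, 233.1]
force: [-0.2, 0.6, -0.4]
eef_pos: [617.4, -32.3, 297.3]
force: [0.3, 0.8, 0.2]
t 28.8 pos [617.4 -32.3 297.3] phi 10.19 jaw 40.3mm gf 0.0 F [0.3 0.8 0.2]
turn first rotvec [-0.001  0.001 -0.419] then tool shift m [ 0.128  -0.4101 -0.0027] | shift now [-0.0499 -0.4267 -0.0023]
```

```bash
python3 -m jog '[[0,0,0,0,0,-0.14,0.06],[0,0,0,0,0,-0.14,0.06],[0,0,0,0,0,-0.139,0.06],[0.0128,-0.041,0,0,0,0,0.06],[0.0128,-0.041,0,0,0,0,0.06]]' >/dev/null
python3 -m jog '[[0.0128,-0.041,0,0,0,0,0.06],[0.0128,-0.041,0,0,0,0,0.06],[0.0128,-0.041,0,0,0,0,0.06],[0.0128,-0.041,0,0,0,0,0.06],[0.0128,-0.041,0,0,0,0,0.06]]' >/dev/null
python3 -m jog '[[0.0128,-0.041,0,0,0,0,0.06],[0,0,0,0,0,0,0.06],[0,0,0,0,0,0,0.06]]' >/dev/null
python3 lamps.py; python3 go.py 492.8 378.9 150 34.2
```

```text
A top 10 (array([534.3, 423.1]), array([6.3, 9.5]), 0.1)
S top 31 (array([574.5, 266.3]), array([16.2, 16. ]), 1.6)
A side 87 (array([493.1, 378.8]), array([16.6, 21. ]), 34.3)
t 30.2 pos [518.5 295.5 296.6] phi 34.15 jaw 60.1mm gf 0.0 F [-0.5  0.1 -0.6]
turn first rotvec [ 0.     0.001 -0.001] then tool shift m [ 0.0256 -0.0834  0.1466] | shift now [ 0.0257 -0.0834  0.1466]
```

View pics/l.png

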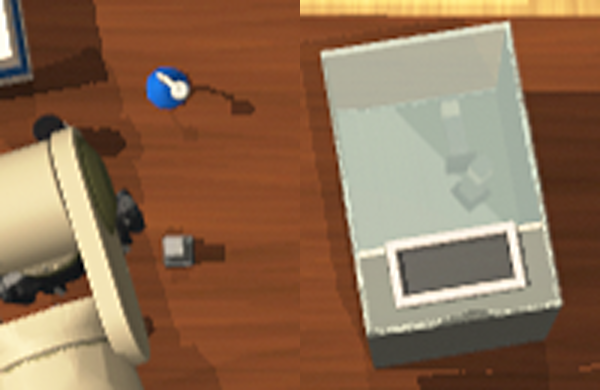

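Two lamps are now inside, the flap is shut, the stub is untouched, and A is still at (493,379).

```bash
python3 -m jog '[[0.0128,-0.0417,0.02,0,0,0,0.06],[0.0128,-0.0417,0.02,0,0,0,0.06],[0,0,0.04,0,0,0,0.06],[0,0,0.04,0,0,0,0.06],[0,0,0.0,0,0,0,0.06]]' >/dev/null
python3 -m jog '[[0,0,0.03,0,0,0,0.06],[0,0,0.03,0,0,0,0.06],[0,0,0.0,0,0,0,0.06]]' >/dev/null
python3 go.py 493 378.9 65 34.2
```

```text
t 31.0 pos [492.3 378.3 115.3] phi 34.10 jaw 60.3mm gf 0.0 F [ 0.1 -0.3 -0.5]
turn first rotvec [-0.001  0.005 -0.002] then tool shift m [ 0.0009 -0.0001  0.0503] | shift now [ 0.0011 -0.0001  0.0503]
```

```bash
python3 -m jog '[[0.0008,0,0.025,0,0,0,0.06],[0,0,0.02,0,0,0,0.06],[0,0,0.003,0,0,0,0.06],[0,0,0,0,0,0,0.06],[0,0,0,0,0,0,0.06]]' |grep -E 'pos|^force'
python3 go.py 493 378.9 65 34.2
```

```text
eef_pos: [494.4, 380.5, 71.1]
force: [-0.1, 0.4, -0.2]
t 31.5 pos [494.4 380.5  71.1] phi 34.17 jaw 60.0mm gf 0.0 F [-0.1  0.4 -0.2]
turn first rotvec [ 0.    -0.003 -0.   ] then tool shift m [-0.002   0.0005  0.0061] | shift now [-0.0021  0.0005  0.0061]
```

```bash
python3 -m jog '[[-0.002,0.0005,0.0065,0,0,0,0.06],[0,0,0,0,0,0,0.06],[0,0,0,0,0,0,0.06]]' |grep -E 'pos|^force'
python3 -m jog '[[0,0,0,0,0,0,0],[0,0,0,0,0,0,0.0],[0,0,0,0,0,0,0.0],[0,0,0,0,0,0,0.0],[0,0,0,0,0,0,0.0]]' 50 |grep -E 'pos|force|width'
python3 -m jog '[[0,0,-0.01,0,0,0,0.0],[0,0,-0.05,0,0,0,0.0],[0,0,-0.05,0,0,0,0.0],[0,0,-0.05,0,0,0,0.0],[0,0,-0.05,0,0,0,0.0]]' |grep -E 'pos|force|width'
python3 -m jog '[[0,0,-0.024,0,0,0.14,0],[0,0,0,0,0,0.14,0.0],[0,0,0,0,0,0.14,0],[0,0,0,0,0,0,0]]' >/dev/null
python3 go.py 617.7 -32.7 298 10
```

```text
eef_pos: [491.9, 378.6, 62.4]
force: [-0.2, 0.1, -0.5]
eef_pos: [491.9, 378.7, 62.3]
force: [0.1, 0.0, 0.3]
grip_width: 0.225
grip_force: 51.9
eef_pos: [491.3, 378.4, 275.1]
force: [0.3, 0.8, -0.9]
grip_width: 0.225
grip_force: 51.6
t 33.2 pos [491.7 378.6 296.8] phi 10.06 jaw 19.1mm gf 51.7 F [-0.5  0.6 -1.3]
turn first rotvec [-0.    -0.     0.001] then tool shift m [ 0.0527  0.4269 -0.0012] | shift now [ 0.0522  0.427  -0.0012]
```

```bash
for i in 1 2; do python3 -m jog '[[0.0053,0.0427,0,0,0,0,0],[0.0053,0.0427,0,0,0,0,0],[0.0053,0.0427,0,0,0,0,0],[0.0053,0.0427,0,0,0,0,0],[0.0053,0.0427,0,0,0,0,0]]' >/dev/null; done
python3 -m jog '[[0,0,0,0,0,0,0],[0,0,0,0,0,0,0],[0,0,0,0,0,0,0]]' >/dev/null
python3 go.py 617 -32.7 276 10
```

```text
t 34.5 pos [618.9 -31.5 296.5] phi 10.29 jaw 19.4mm gf 51.8 F [-0.7 -0.1 -1.7]
turn first rotvec [-0.    -0.     0.005] then tool shift m [-0.0021  0.0009  0.0205] | shift now [-0.0021  0.0009  0.0205]
```

```bash
python3 -m jog '[[-0.002,0.0009,0.01,0,0,0.005,0],[0,0,0.01,0,0,0,0],[0,0,0.0,0,0,0,0],[0,0,0,0,0,0,0]]' |grep -E 'pos|^force'
python3 -m jog '[[0,0,0.006,0,0,0,0],[0,0,0.006,0,0,0,0],[0,0,0.0,0,0,0,0]]' |grep -E 'pos|^force'
python3 go.py 617 -32.7 163 10
```

```text
eef_pos: [617.2, -33.3, 275.9]
force: [-0.7, -0.1, -0.8]
eef_pos: [617.6, -33.6, 264.1]
force: [0.2, 0.7, 5.0]
t 35.2 pos [617.6 -33.6 264.1] phi 9.84 jaw 19.3mm gf 52.5 F [0.2 0.7 5. ]
turn first rotvec [ 0.    -0.001 -0.003] then tool shift m [-0.0004 -0.001   0.1011] | shift now [-0.0005 -0.001   0.1011]
```

```bash
for i in 1 2 3 4; do python3 -m jog '[[0,0,0.008,0,0,0,0],[0,0,0.008,0,0,0,0],[0,0,0.008,0,0,0,0],[0,0,0.0,0,0,0,0]]' |grep -E 'pos|^force'; done
```

```text
eef_pos: [617.6, -33.6, 239.6]
force: [5.2, -0.4, -2.5]
eef_pos: [616.7, -33.5, 214.2]
force: [2.1, -0.6, -3.0]
eef_pos: [616.8, -33.5, 190.5]
force: [2.4, 0.0, -2.7]
eef_pos: [616.9, -33.5, 166.8]
force: [2.1, 1.0, -2.2]
```

```bash
python3 -m jog '[[0,0,0.002,0,0,0,0],[0,0,0,0,0,0,0.03],[0,0,0,0,0,0,0.04],[0,0,0,0,0,0,0.04],[0,0,0,0,0,0,0.04]]' |grep -E 'pos|^force|width'
for i in 1 2; do python3 -m jog '[[0,0,-0.01,0,0,0,0.04],[0,0,-0.015,0,0,0,0.04],[0,0,-0.02,0,0,0,0.04],[0,0,-0.02,0,0,0,0.04]]' |grep -E 'pos|^force'; done
for i in 1 2; do python3 -m jog '[[0,0,0,0,0,-0.149,0.045],[0,0,0,0,0,-0.149,0.045],[0,0,0,0,0,-0.149,0.045],[0,0,0,0,0,-0.149,0.045],[0,0,0,0,0,-0.149,0.045]]' >/dev/null; done
python3 go.py 524.9 -349.2 295 102.4
```

```text
eef_pos: [617.5, -33.7, 166.5]
force: [2.9, -0.5, 0.2]
grip_width: 0.467
eef_pos: [616.9, -33.5, 232.6]
force: [0.3, 0.3, 0.1]
eef_pos: [616.8, -33.5, 296.8]
force: [0.6, -0.2, 0.5]
t 39.1 pos [617.  -33.5 296.1] phi 95.57 jaw 45.1mm gf 0.0 F [-1.2 -0.5 -0.8]
turn first rotvec [-0.001 -0.    -0.119] then tool shift m [-0.2885 -0.1577  0.0011] | shift now [-0.3053 -0.1222  0.0011]
```

```bash
python3 -m jog '[[0,0,0,0,0,-0.119,0.045],[-0.0288,-0.0157,0,0,0,0,0.045],[-0.0288,-0.0157,0,0,0,0,0.045],[-0.0288,-0.0157,0,0,0,0,0.045],[-0.0288,-0.0157,0,0,0,0,0.045]]' >/dev/null
python3 -m jog '[[-0.0288,-0.0157,0,0,0,0,0.045],[-0.0288,-0.0157,0,0,0,0,0.045],[-0.0288,-0.0157,0,0,0,0,0.045],[-0.0288,-0.0157,0,0,0,0,0.045],[-0.0288,-0.0157,0,0,0,0,0.045]]' >/dev/null
python3 -m jog '[[-0.0288,-0.0157,0,0,0,0,0.045],[0,0,0,0,0,0,0.045],[0,0,0,0,0,0,0.045],[0,0,0,0,0,0,0.045]]' >/dev/null
python3 go.py 524.9 -349.2 160 102.4
python3 - <<'E'
from m import *
s=eyes.capture("side");t=eyes.capture("top")
cv2.imwrite("pics/b1.png",np.hstack([crop(t,280,90,100,110,4),crop(s,330,90,80,110,4)]))
E
```

```text
t 40.5 pos [ 524.1 -347.   296.3] phi 102.08 jaw 45.0mm gf 0.0 F [-0.4 -0.6  0.3]
turn first rotvec [-0.    -0.001 -0.006] then tool shift m [-0.0023  0.0003  0.1363] | shift now [-0.0024  0.0004  0.1363]
```

View pics/b1.png

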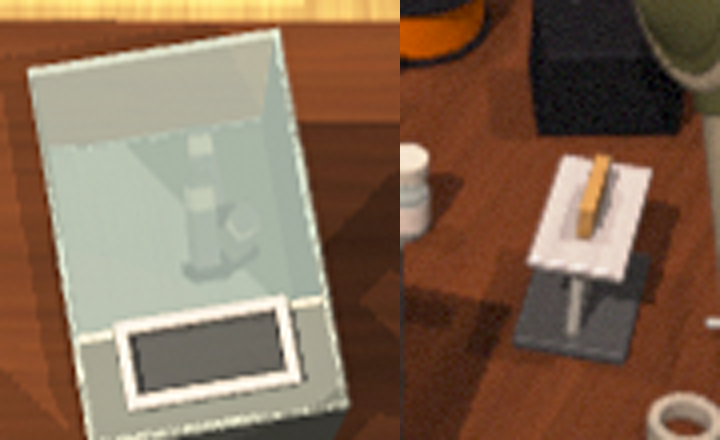

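All three lamps lie inside, with lenses at top (330,126), (330,139) and (340,145). The flap is shut and the cover is still level on the stand. My picture allowance is used up, so from here I work by numbers. Next I re-grip the cover.

```bash
python3 -m jog '[[-0.0023,0.0003,0.04,0,0,-0.006,0.045],[0,0,0.04,0,0,0,0.045],[0,0,0.04,0,0,0,0.045],[0,0,0,0,0,0,0.045],[0,0,0,0,0,0,0.045]]' |grep -E 'pos|^force'
python3 go.py 524.9 -348.5 115 102.4
```

```text
eef_pos: [525.1, -350.0, 177.6]
force: [0.1, 0.2, 1.6]
t 41.1 pos [ 525.1 -350.   177.6] phi 102.42 jaw 45.2mm gf 0.0 F [0.1 0.2 1.6]
turn first rotvec [0.    0.001 0.   ] then tool shift m [0.0015 0.0001 0.0626] | shift now [0.0015 0.     0.0626]
```

```bash
python3 -m jog '[[0.001,0,0.025,0,0,0,0.045],[0,0,0.025,0,0,0,0.045],[0,0,0.01,0,0,0,0.045],[0,0,0,0,0,0,0.045],[0,0,0,0,0,0,0.045]]' |grep -E 'pos|^force'
python3 go.py 524.9 -348.5 115.5 102.4
```

```text
eef_pos: [525.2, -349.8, 118.4]
force: [1.4, -0.4, 0.8]
t 41.6 pos [ 525.2 -349.8  118.4] phi 102.39 jaw 44.8mm gf 0.0 F [ 1.4 -0.4  0.8]
turn first rotvec [ 0.002  0.003 -0.   ] then tool shift m [0.0013 0.     0.0029] | shift now [0.0014 0.     0.0029]
```

```bash
python3 -m jog '[[0.0005,0,0.002,0,0,0,0.045],[0,0,0,0,0,0,0.02],[0,0,0,0,0,0,0.02],[0,0,0,0,0,0,0.02]]' |grep -E 'pos|^force'
python3 -m jog '[[0,0,0,0,0,0,0.0],[0,0,0,0,0,0,0],[0,0,0,0,0,0,0],[0,0,0,0,0,0,0]]' 40|grep -E 'pos|force|width'
python3 -m jog '[[0,0,-0.003,0,0,0,0],[0,0,-0.02,0,0,0,0],[0,0,-0.05,0,0,0,0],[0,0,-0.05,0,0,0,0],[0,0,-0.05,0,0,0,0]]'|grep -E 'pos|force|width'
python3 -m jog '[[0,0,-0.02,0,0,0.042,0],[0,0,0,0,0,0,0],[0,0,0,0,0,0,0]]'|grep -E 'pos|force|width'
python3 go.py 614.6 -32.2 310 100
```

```text
eef_pos: [524.4, -348.8, 114.5]
force: [0.2, -0.8, -0.1]
eef_pos: [524.4, -348.8, 114.5]
force: [-0.3, 0.2, 2.5]
grip_width: 0.129
grip_force: 42.7
eef_pos: [523.9, -348.3, 288.7]
force: [1.7, -0.5, -1.7]
grip_width: 0.133
grip_force: 42.1
eef_pos: [524.0, -348.5, 305.3]
force: [0.1, 0.8, -5.0]
grip_width: 0.131
grip_force: 42.0
t 43.2 pos [ 524.  -348.5  305.3] phi 100.02 jaw 11.2mm gf 42.0 F [ 0.1  0.8 -5. ]
turn first rotvec [-0.002 -0.002  0.   ] then tool shift m [ 0.2957  0.1441 -0.0047] | shift now [ 0.2957  0.1443 -0.0043]
```

```bash
for i in 1 2; do python3 -m jog '[[0.0295,0.0144,0,0,0,0,0],[0.0295,0.0144,0,0,0,0,0],[0.0295,0.0144,0,0,0,0,0],[0.0295,0.0144,0,0,0,0,0],[0.0295,0.0144,0,0,0,0,0]]'>/dev/null; done
python3 -m jog '[[0,0,0,0,0,0,0],[0,0,0,0,0,0,0],[0,0,0,0,0,0,0]]'|grep -E 'pos|force|width'
python3 go.py 615 -33 250 100
```

```text
eef_pos: [614.6, -34.0, 305.8]
force: [-0.2, -0.6, -2.6]
grip_width: 0.13
grip_force: 42.0
t 44.5 pos [614.6 -34.  305.8] phi 99.94 jaw 11.1mm gf 42.0 F [-0.2 -0.6 -2.6]
turn first rotvec [-0.002 -0.001 -0.001] then tool shift m [0.0009 0.0005 0.0558] | shift now [0.0009 0.0007 0.0558]
```

```bash
python3 -m jog '[[0.0009,0.0005,0.02,0,0,0,0],[0,0,0.02,0,0,0,0],[0,0,0.015,0,0,0,0],[0,0,0,0,0,0,0],[0,0,0,0,0,0,0]]'|grep -E 'pos|^force'
python3 -m jog '[[0,0,0.004,0,0,0,0],[0,0,0.004,0,0,0,0],[0,0,0,0,0,0,0],[0,0,0,0,0,0,0]]'|grep -E 'pos|^force'
python3 go.py 615 -33 236 100
python3 - <<'E'
from m import *
s=eyes.capture("side"); h,sa,v=sv(s)
z=sense()["eef_pos"][2]-24.5+8
print(z,plane("side",box(s,265,130,325,195)&(v>185)&(sa<40),z))
E
```

```text
eef_pos: [615.3, -33.1, 252.5]
force: [0.8, -0.1, -1.8]
eef_pos: [615.4, -32.3, 244.4]
force: [0.1, -0.0, -2.9]
t 45.4 pos [615.4 -32.3 244.4] phi 99.97 jaw 11.5mm gf 42.0 F [ 0.1 -0.  -2.9]
turn first rotvec [ 0.     0.    -0.001] then tool shift m [-0.0007 -0.0005  0.0084] | shift now [-0.0007 -0.0005  0.0084]
227.96501869132283 (array([582.5,  -8.6]), array([11.7, 32.8]), 15.2)
```

Close to the rim. I lower onto it in small steps.

```bash
python3 -m jog '[[-0.0007,-0.0005,0.003,0,0,0,0],[0,0,0.003,0,0,0,0],[0,0,0,0,0,0,0],[0,0,0,0,0,0,0]]'|grep -E 'pos|^force'
for i in 1 2 3; do python3 -m jog '[[0,0,0.001,0,0,0,0],[0,0,0,0,0,0,0],[0,0,0,0,0,0,0]]'|grep -E 'pos|^force'; done
```

```text
eef_pos: [615.0, -33.0, 238.2]
force: [-0.3, -0.4, -2.9]
eef_pos: [615.0, -33.0, 237.3]
force: [-0.4, 0.1, -2.7]
eef_pos: [615.0, -33.0, 236.2]
force: [0.8, -1.3, -2.7]
eef_pos: [615.1, -33.1, 235.6]
force: [-0.1, 0.4, -0.7]
```

```bash
python3 -m jog '[[0,0,0.0007,0,0,0,0],[0,0,0,0,0,0,0],[0,0,0,0,0,0,0]]'|grep -E 'pos|^force'
python3 -m jog '[[0,0,0,0,0,0,0.02],[0,0,0,0,0,0,0.045],[0,0,0,0,0,0,0.045],[0,0,0,0,0,0,0.045]]' | grep -E 'pos|^force'
python3 -m jog '[[0,0,-0.01,0,0,0,0.045],[0,0,-0.02,0,0,0,0.045],[0,0,-0.04,0,0,0,0.045],[0,0,-0.02,0,0,0,0.045],[0,0,0,0,0,0,0.045]]' | grep -E 'pos|^force'
for i in 1 2; do python3 -m jog '[[-0.045,0,0,0,0,0,0.045],[-0.045,0,0,0,0,0,0.045],[-0.045,0,0,0,0,0,0.045],[-0.045,0,0,0,0,0,0.045],[0,0,0,0,0,0,0.045]]' | grep -E 'pos|^force';done
python3 - <<'E'
from m import *
s=eyes.capture("side");t=eyes.capture("top"); 
h,sa,v=sv(s)
np.set_printoptions(suppress=True)
def q(n,im,b,z):
    h,sa,v=sv(im);m=(box(im,*b)&(v>190)&((sa<40)|((h<25)&(sa>60)))).astype(np.uint8)
    m=cv2.morphologyEx(m,cv2.MORPH_OPEN,np.ones((3,3)))
    print(n,m.sum(),plane(n,m,z))
q("top",t,(303,160,362,198),219); q("side",s,(270,140,325,190),219)
for n,b in(("S",(232,195,250,212)),):
    h,sa,v=sv(t);m=box(t,*b)&(v>135)&(sa<40);print(n,m.sum(),plane("top",m,42))
E
```

```text
eef_pos: [615.1, -33.1, 235.5]
force: [-0.5, 1.0, 5.5]
eef_pos: [615.0, -33.1, 234.4]
force: [-0.5, 0.7, 0.2]
eef_pos: [615.7, -33.2, 328.6]
force: [-1.1, -0.5, -0.0]
eef_pos: [645.7, -215.8, 321.7]
force: [-0.3, 0.3, 0.0]
eef_pos: [660.4, -374.8, 309.6]
force: [-0.6, -0.4, -1.1]
top 1252 (array([619.9, -25.1]), array([ 94.2, 151.7]), 0.4)
side 448 (array([636. , -31.2]), array([ 29.6, 134.6]), 11.6)
S 31 (array([574.5, 266.3]), array([16.2, 16. ]), 1.6)
```

```bash
python3 - <<'E'
from m import *
s=eyes.capture("side");t=eyes.capture("top");np.save("sf.npy",s);np.save("tf.npy",t)
for n,im,b in(("top",t,(303,160,362,198)),("side",s,(270,140,325,190))):
  h,sa,v=sv(im)
  for th in (200,210,220,230):
   for k in (3,5,7):
    m=(box(im,*b)&((v>th)&(sa<30)|(h<25)&(sa>60)&(v>120))).astype(np.uint8)
    m=cv2.morphologyEx(cv2.morphologyEx(m,cv2.MORPH_CLOSE,np.ones((5,5))),cv2.MORPH_OPEN,np.ones((k,k)))
    if m.sum()>100: print(n,th,k,m.sum(),plane(n,m,219))
# pixel profile across near rib, top image
h,sa,v=sv(t);print(v[165:200,322]);print(v[180,300:365]);h,sa,v=sv(s);print(v[185,270:330]);print(v[172,270:330])
E
```

```text
top 200 3 935 (array([614.4, -30.4]), array([ 69.9, 132.8]), 9.8)
top 200 5 901 (array([614.6, -31.1]), array([ 69.9, 131.4]), 9.8)
top 200 7 874 (array([614.5, -30.7]), array([ 69.9, 130.8]), 9.7)
top 210 3 935 (array([614.4, -30.4]), array([ 69.9, 132.8]), 9.8)
top 210 5 901 (array([614.6, -31.1]), array([ 69.9, 131.4]), 9.8)
top 210 7 874 (array([614.5, -30.7]), array([ 69.9, 130.8]), 9.7)
top 220 3 933 (array([614.4, -30.4]), array([ 69.9, 132.8]), 9.8)
top 220 5 895 (array([614.6, -31.1]), array([ 69.9, 131.4]), 9.8)
top 220 7 873 (array([614.5, -30.7]), array([ 69.9, 130.8]), 9.7)
top 230 3 929 (array([614.2, -30.4]), array([ 69.4, 132.8]), 9.8)
top 230 5 891 (array([614.3, -31.1]), array([ 69.4, 131.4]), 9.8)
top 230 7 869 (array([614.3, -30.8]), array([ 69.4, 130.8]), 9.7)
side 200 3 249 (array([630.5, -56.1]), array([ 48.1, 115.6]), 0.4)
side 200 5 195 (array([632.1, -87.1]), array([31.7, 53.5]), 28.9)
side 200 7 115 (array([635.5, -82.8]), array([21.1, 49.4]), 29.3)
side 210 3 249 (array([630.5, -56.1]), array([ 48.1, 115.6]), 0.4)
side 210 5 195 (array([632.1, -87.1]), arr
[... 687 characters left out ...]
34 234 233 243 243
 251 254 218 149 123 108  96  95 101 110 117 119 123 134 136 138 143 143
 143 147 150 147 216 223 222 220 239 238 237 252 252 251 252 251 250 250
 253 255 142 103 108  81 140 144 142 142 189]
[150 150 145 149 151 143 146 173 233 226 160 144 138 142 132 133 122 121
 119 135 132 137 134 148 143 167 172 163 160 162 182 190 206 206 176  85
  53  69 110 110 125 136 149 139  68  53  47  50  53  52  50  54  48  50
  51  49  53  52  55  57]
[149 149 146 147 150 147 149 148 146 148 163 224 234 235 230 233 230 226
 213 202 205 208 203 187 177 176 167 141 140 192 212 217 214 202 207 218
 206 204 205 203 184 110  79  83 110 126 131 134 150 153  87  56  60  63
  56  47  48  49  50  53]
```

The cover sits at (614.4,-30.5) with yaw 9.8°. The rim is at (615.3,-32.7) with yaw about 10°, so the difference is within the 4 mm overhang all round. It is level at its starting height and the arm is clear.

```bash
python3 -c "
from rig import finish_job
print(finish_job())"
```

```text
the job is handed in; nothing more can be done
None
```

I handed the job in: all three lamps are in the keep-box with the flap shut, the cover is back over the mouth (about 2 mm off centre, within its 4 mm overhang), and the stub has not moved.

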